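# Stow a jar in the locking tub and tug-test the lid

### The arm

A 6-joint arm with a two-finger parallel gripper is mounted at the origin on the work surface. World frame = base frame: x ahead of the robot, y to its left, z up, the work surface at z = 0. Lengths are in m, angles in rad, forces in N, time in s.
With the tool pointing down it reaches from about 0.275 to 1 m from the base axis. Payload 8.4 kg.
Tool frame: the origin (TCP) lies on the centre line of the jaws, within the pads' length; the fingertips stand ahead of it and the grasp point (between the pads) is the TCP (tip_extent is the z of the fingertips in the tool frame, in m); z points along the fingers, y is the line along which they close (so a half turn about z gives the same grasp; the last joint's range is limited). The gripper opens to 85 mm and grips with 20 to 120 N. Pads are 22 mm wide; open, the fingers measure 114 mm over their backs; the gripper's body (76 mm by 85 mm) begins 54 mm behind the grasp point. The pads swing forward as they close: fully open they stand 13 mm farther back than shut.
Start: joints at [-1.224, 0.353, 1.633, -0, 1.155, -0.002], TCP at [0.214, -0.587, 0.25] pointing down, gripper open.
Joint ranges: [-2.63, 2.63], [-0.92, 2.1], [0.06, 2.66], [-1.3, 4.44], [0, 2.69], [-3.02, 3.02]. Speed limits (rad/s): [2.22, 2.22, 2.79, 3.14, 3.14, 3.14].

### API

Orientations are given as a rotation vector (axis times angle).
In Python, from workcell import get_obs, capture, job_done, search_frame, trace, tip_extent gives the robot as it stands.
- The arm moves only by the tool arm_command, never from a script. Its argument "motion" is a list of rows, each a list of 3 entries, a list of its own where there are three numbers: the shift along the tool's x, y, z in cm, then the turn, a rotation vector about the tool's x, y, z in degrees, then the opening, from 0 (shut) to 1 (fully open). A call has 1 to 8 rows; each row shifts and turns the commanded pose from where the row before left it, along the tool's axes as they then stand; what a row does not reach is not made up. A row lasts 1/8 s, in which the tool goes at most 62.5 mm and 10.7 degrees, less where a joint would pass 70% of its speed; a pose out of reach is approached as far as the arm can. A call is refused whole if a number of a shift passes 6.25 or a number of a turn 10.7, either way. A call with a gripper value outside its range is refused whole. The fingers move at their own pace and stop on an object; "newtons" is the grip in N (left out, the last holds). Time passes only in rows, so rows that do not move let the fingers close. It gives the time, the measured TCP pose, the force, the opening and the grip force at its end, in the units of the state.
- get_obs(): the state, without advancing time (a new reading comes with each control period).
- capture(name): name is "side" or "top" or "wrist"; returns a dict with "color" (384x512x3 uint8, red, green, blue), "z_map" (384x512 float32, m along the optical axis (not along the pixel's ray), 0 where there is no reading), "vertical_fov" (degrees; the focal length in pixels is half the picture's height over the tangent of half this angle, whatever the lens; pixels are square), "cx", "cy" (the principal point, pixels), "view" (4x4, takes a point from world to camera coordinates). Camera axes: x right, y down, z forward; pixel columns grow to the right and rows downward; lengths in m; the calibration is good to about 2 mm. The wrist camera is an equidistant fisheye: a pixel r from the principal point sees the ray r / f radians off the axis. A picture is of the moment at which its call begins.
- job_done(): hands the job in; it is judged then, once.
Trained networks look in a picture, given as the dict that the camera call returned (one of the last four; its "shot" number tells which), for a name from the list of things; names that differ only in an ending like _2 or _b are one class to them, and where a whole thing is asked for, a point or a joint stands for the part that bears it (a point fixed in the world has none). Each returns a list of dicts, best first, with "score" (0 to 1); they miss things now and then, are a little off and sometimes report something else, mostly with a low value. They report only what shows in the picture. A call takes as long as a camera call. They do not tell look-alikes from the thing itself.
- search_frame(label, picture): "box" ([left, top, right, bottom] in pixels, round what is visible of it).
- trace(label, picture): "region" (384x512 bool, what is visible of it) and "box" ([left, top, right, bottom] in pixels, round what is visible of it).
The state is a dict: "time_s": time; "joint_pos": joint angles; "qvel": joint speeds; "joint_efforts": joint torques, N m; "tool_pos": TCP position; "tool_rot": TCP orientation; "contact_force": force on the tool from outside, world axes, zero at the start; "wrist_torque": the same for the moment, N m; "gripper_width": finger opening in m; "finger_force": force on a finger pad.
Only numpy, scipy, OpenCV 4.12 (cv2) and the standard library are available. Lean on these libraries where they do the work, as an engineer would, in place of code of your own. Each camera call takes 0.05 s, during which the arm holds its last target. There are 200 camera calls.

### The job

Stow the squat jar before the boat sails: squeeze the two release buttons on the tub's lid together to free it, lift the lid off and set it down flat on the middle of the round wooden board, then stand the squat jar upright inside the tub. Put the lid back on the tub and press it fully home, then, holding it by the plain sides of its grip so that the buttons stay out, give it a firm upward tug to check that its catches hold, and press it home again if it comes up. Leave the lid shut and caught, and do not disturb the tall jar, the bowl or the grater.

Things in the scene. Friction and masses are not known exactly. Their poses are not given: they have to be found in the camera images.
- tub: White plastic open tub screwed to the counter (cannot move), outside 170 mm (x) by 160 mm (y) by 96 mm high, walls and floor 5 mm. Origin: centre of its underside, z up. Amid each of its two y walls a keeper lip (60 mm long, 7 mm high) sticks 6 mm inwards at the rim; the lid's bolts catch under it. Two 4 mm thick steel feet stick out 16 mm at its x sides.
- tub_seat (a point): Centre of the tub's rim plane: the lid's origin lies here when shut, axes parallel to the tub's (a half turn fits as well). Put on without pressing, the lid rests up to 18 mm too high on the bolts' ramps; with hidden friction it takes some 4 to 18 N down to snap in. Caught, a pull lifts it about 2.5 mm, then it stops; not caught, it comes away. A firm tug is about 10 N beyond its weight.
- lid: White loose lid, 0.34 kg, a plate 178 mm (x) by 168 mm (y) by 8 mm with a grip block in its middle. Origin: centre of the plate's underside, z up. It starts shut on the tub, caught. Four tapered corner bosses under it reach 30 mm down and centre it in the tub with 1.5 mm play, two spring bolts near its y edges 23 mm down.
- lid_grip (a point): Middle of the lid's grip block, 29 mm above the lid's origin. The block is 44 mm (x) by 46 mm (y) and spans 8 to 50 mm above the lid's origin. Its two x faces are plain; from its y faces the two grey release buttons stick out, 62 mm over both, 48 mm when squeezed in; each is 28 mm wide and spans 15 to 43 mm above the lid's origin. Axes as the lid's.
- lid_foot (a point): Point 30 mm below the lid's origin, level with the lower ends of its bosses: the lid stands here when set down on something flat.
- button_a (a joint): Release button on the lid's +y side, one piece with the bolt below it: 0 = out (bolt 4 mm under the lip), 0.007 m = squeezed fully in (bolt clear). Spring return, 1.5 N at rest to 4.2 N fully in. Both must be in for the lid to come off.
- button_b (a joint): Release button on the lid's -y side, the same: 0 = out, 0.007 m = fully in.
- board: Round wooden board, 250 mm across and 12 mm thick, fixed flat on the counter, where the lid is put down. Origin: centre of its underside. It lies to the other side of the tub; which is left and which right varies.
- jar: The squat jar: closed clear jar with white cap, 60 mm diameter, 60 mm tall, about 0.22 kg, standing upright on the counter between tub and board on the robot's side. Origin: centre of its underside.
- tall_jar: Bystander: tall jar of the same make, 72 mm diameter, 130 mm tall, standing beyond the work. Origin: centre of its underside.
- bowl: Bystander: white bowl 130 mm across, 55 mm high. Origin: centre of its underside.
- grater: Bystander: box grater lying flat, blue with steel top, 85 by 150 by 42 mm. Origin: centre of its underside.
There are look-alikes about, which are no part of the job. What is shaped like the tub but turquoise is not meant.

How it is judged:
On the way, in this order (a step that is already met when the one before it is completed fails the run):
1. the lid is set down flat on the round board, its centre within 60 mm of the board's, and let go (horizontal distance between lid and board below 0.06 m and height (world z) of lid below 0.049 m and angle between lid's own z axis and vertical below 0.06 rad and linear speed of lid below 0.03 m/s and contact force between the fingers and lid below 0.1 N), for 0.2 s.
2. the squat jar stands upright on the tub's floor, let go (x of jar in the frame of tub between -0.06 and 0.06 m and y of jar in the frame of tub between -0.06 and 0.06 m and z of jar in the frame of tub below 0.012 m and angle between jar's own z axis and vertical below 0.15 rad and linear speed of jar below 0.03 m/s and contact force between the fingers and jar below 0.1 N), for 0.2 s.
3. the lid is back on the tub and pressed home (within 1.8 mm of fully down) (z of lid in the frame of tub below 0.0978 m and horizontal distance between lid and tub below 0.006 m and angle between the x axis of lid and the x axis of tub, either way round below 0.08 rad), for 0.1 s.
4. the lid is tugged upwards and its catches hold it: lifted 1.5 to 6 mm off its seat with 4 N or more between its bolts and the tub, neither button squeezed (z of lid in the frame of tub between 0.0975 and 0.102 m and contact force between lid and tub above 4 N and contact force between the fingers and lid above 1 N and value of joint each of button_a, button_b below 0.003 m and horizontal distance between lid and tub below 0.006 m and angle between the x axis of lid and the x axis of tub, either way round below 0.08 rad), for 0.1 s.
At the end, for the whole second after the job is handed in: The squat jar stands upright (within 0.15 rad) on the tub's floor; the lid is down on the tub within 2.2 mm of fully shut, level within 0.025 rad, in line within 6 mm and 0.08 rad, both buttons out (under 3 mm) so both bolts are caught; lid and jar are at rest and let go (x of jar in the frame of tub between -0.06 and 0.06 m and y of jar in the frame of tub between -0.06 and 0.06 m and z of jar in the frame of tub below 0.012 m and angle between jar's own z axis and vertical below 0.15 rad and horizontal distance between lid and tub below 0.006 m and angle between the x axis of lid and the x axis of tub, either way round below 0.08 rad and z of lid in the frame of tub below 0.0982 m and angle between lid's own z axis and vertical below 0.025 rad and value of joint each of button_a, button_b below 0.003 m and linear speed of each of lid, jar below 0.02 m/s and contact force between the fingers and lid below 0.1 N); the robot touches nothing.
It fails at once if the tall jar is pushed more than 30 mm or tipped (distance of tall_jar from where it was at the start of the episode above 0.03 m or angle between tall_jar's own z axis and vertical above 0.3 rad).
It fails at once if the bowl is pushed more than 30 mm or tipped (distance of bowl from where it was at the start of the episode above 0.03 m or angle between bowl's own z axis and vertical above 0.3 rad).
It fails at once if the grater is pushed more than 30 mm or tipped (distance of grater from where it was at the start of the episode above 0.03 m or angle between grater's own z axis and vertical above 0.3 rad).
It fails at once if the squat jar is tipped over (beyond 60 degrees) (angle between jar's own z axis and vertical above 1.05 rad).
It also fails if it takes over 72 s, if anything falls off the work surface, if the arm or the gripper's body presses on something with over 40 N, if the wrist force passes 120 N, or if a joint passes its speed limit or range.

## Working session

There is one attempt and no reset: what is moved stays moved. The work goes in short steps, Python scripts to look and compute and a tool call to move; the robot and the scene stay as the last step left them, time stands still between calls to the robot, and variables do not carry over. Pictures are saved under pics/ and viewed, at most 10 in all, crops included, and the job is handed in when it is done.

Besides the shell and the picture viewer there is one more tool, called after "Call:" as name(argument=value, ...) on one line, values as JSON. arm_command: Moves the arm, as the interface text tells. Its arguments: {"type":"object","properties":{"motion":{"type":"array","items":{"type":"array"}},"newtons":{"type":"number"}},"required":["motion"]}

```bash
mkdir -p pics
cat > h.py <<'E'
import numpy as np, cv2
from scipy.spatial.transform import Rotation as R
from workcell import *
def pts(p):
    z=p["z_map"];h,w=z.shape;f=h/2/np.tan(np.radians(p["vertical_fov"])/2)
    u,v=np.meshgrid(np.arange(w),np.arange(h))
    c=np.stack([(u-p["cx"])/f*z,(v-p["cy"])/f*z,z],-1)
    V=np.array(p["view"]);return (c-V[:3,3])@V[:3,:3]
def save(n,img,s=1): cv2.imwrite("pics/"+n,cv2.resize(np.ascontiguousarray(img[...,::-1]),None,fx=s,fy=s,interpolation=cv2.INTER_CUBIC))
E
python3 - <<'E'
from h import *
o=get_obs();print(o, tip_extent if not callable(tip_extent) else tip_extent())
a=capture("top");b=capture("side");save("top.png",a["color"],1.5);save("side.png",b["color"],1.5)
P=pts(a)
for n in ["tub","lid","board","jar","tall_jar","bowl","grater"]:
  for r in trace(n,a)[:3]:
    q=P[r["region"]&(a["z_map"]>0)]
    print(n,round(r["score"],2),np.round(r["box"]),np.median(q,0).round(3),np.percentile(q,2,axis=0).round(3),np.percentile(q,98,axis=0).round(3))
E
```

```text
{'time_s': 0.0, 'joint_pos': array([-1.22438234e+00,  3.53649064e-01,  1.63417563e+00, -2.33946925e-05,
        1.15517239e+00, -2.41190982e-03]), 'qvel': array([-8.33386213e-05, -1.33727883e-04, -3.29670842e-04, -8.91630315e-04,
        1.11680335e-04,  7.84743198e-04]), 'joint_efforts': array([-1.89687511e-03, -6.05255771e+01, -3.42065012e+01, -2.03396730e-04,
        9.62781633e-03, -5.79021162e-05]), 'tool_pos': array([ 0.21345032, -0.58692683,  0.24954333]), 'tool_rot': array([-3.09256852e+00, -5.44935786e-01,  4.10510783e-04]), 'contact_force': array([-0.23680582, -0.44329088,  0.28217513]), 'wrist_torque': array([-0.04468102,  0.00499612,  0.01147649]), 'finger_force': 0.0, 'gripper_width': 0.0850312981335703} 0.019
tub 0.61 [321. 245. 423. 350.] [ 0.255 -0.255  0.006] [ 0.163 -0.338  0.001] [ 0.36  -0.146  0.097]
tub 0.58 [309. 147. 378. 230.] [ 0.438 -0.195  0.02 ] [ 0.417 -0.28   0.   ] [ 0.6   -0.138  0.071]
tub 0.25 [222. 104. 257. 151.] [0.658 0.001 0.127] [ 0.64  -0.031  0.014] [0.702 0.031 0.132]
lid 0.74 [314. 135. 392. 220.] [ 0.513 -0.231  0.103] [ 0.428 -0.321  0.1  ] [ 0.609 -0.148  0.146]
board 0.84 [102. 175. 206. 281.] [0.471 0.227 0.011] [0.362 0.115 0.008] [0.585 0.339 0.015]
jar 0.82 [234. 215. 257. 243.] [0.44  0.011 0.059] [ 0.417 -0.013  0.02 ] [0.467 0.035 0.062]
tall_jar 0.68 [220. 106. 254. 150.] [0.658 0.002 0.125] [ 0.64  -0.031  0.002] [0.704 0.035 0.132]
bowl 0.67 [128.  83. 181. 135.] [0.769 0.207 0.023] [0.698 0.143 0.001] [0.816 0.259 0.056]
bowl 0.18 [306. 147. 375. 229.] [ 0.438 -0.194  0.018] [ 0.418 -0.278  0.   ] [ 0.606 -0.141  0.067]
grater 0.93 [278.  85. 342. 120.] [ 0.73  -0.178  0.04 ] [ 0.694 -0.25   0.012] [ 0.778 -0.108  0.045]
```

View pics/top.png

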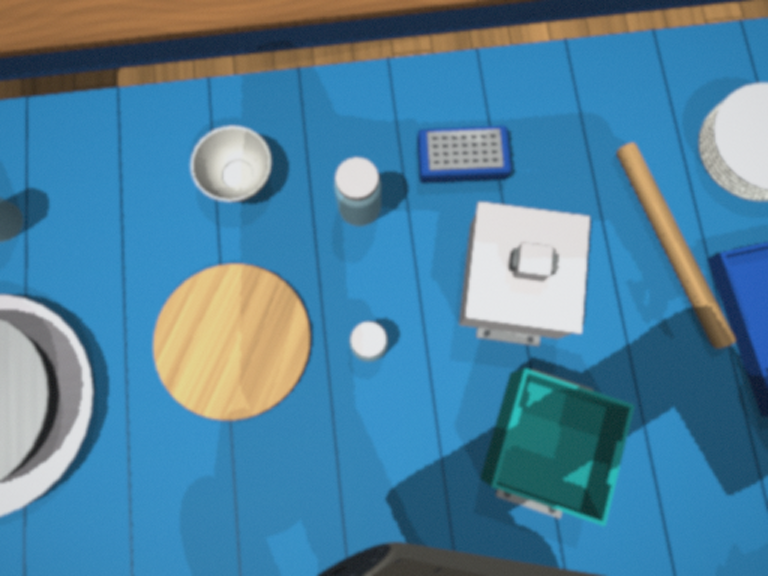

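View pics/side.png

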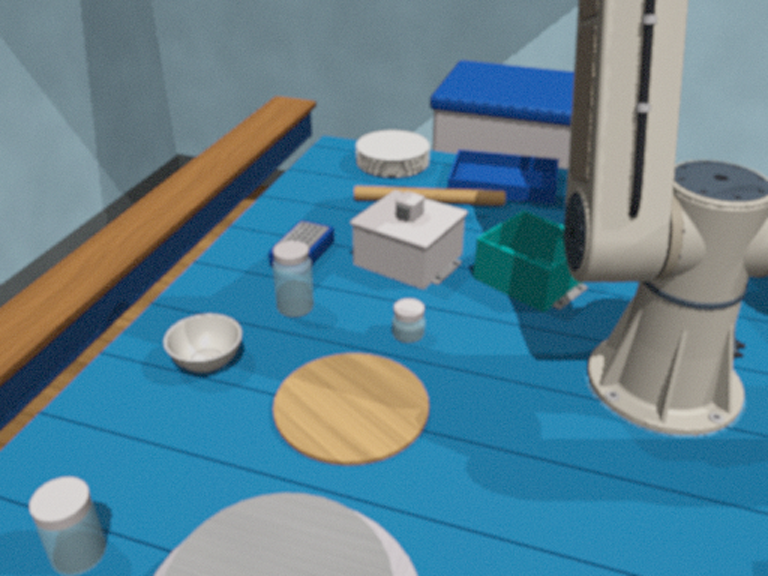

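Top picture (768×576): the white lidded tub is at (527,270), with its grip and dark side buttons at (535,262). The turquoise open tub at (560,445) is the look-alike, so the white one is meant. The only squat jar is at (369,341), the board is at (232,341), and the tall jar is at (358,190).

```bash
cat >> h.py <<'E'
def rect(q):
    (c,s,a)=cv2.minAreaRect((q[:,:2]*1000).astype(np.float32)); a=(a+45)%90-45
    return np.round(c,1),np.round(s,1),round(a,2)
def lidfit(p,zlo,zhi,label="lid"):
    P=pts(p);r=trace(label,p)[0];m=cv2.dilate(r["region"].astype(np.uint8),np.ones((9,9)))>0
    m&=(p["z_map"]>0)&(P[...,2]>zlo)&(P[...,2]<zhi)
    m=cv2.morphologyEx(m.astype(np.uint8),cv2.MORPH_OPEN,np.ones((3,3)))>0
    return P[m]
E
python3 - <<'E'
from h import *
a=capture("top")
q=lidfit(a,.094,.112);print("plate",rect(q),np.median(q[:,2]))
q=lidfit(a,.125,.16);print("grip",rect(q),q[:,:2].mean(0),np.percentile(q[:,2],[5,50,95]))
P=pts(a)
r=trace("board",a)[0];q=P[r["region"]&(P[...,2]>.006)&(P[...,2]<.02)];print("board",cv2.minEnclosingCircle((q[:,:2]*1000).astype(np.float32)),q.mean(0))
r=trace("jar",a)[0];q=P[r["region"]&(P[...,2]>.054)];print("jar",cv2.minEnclosingCircle((q[:,:2]*1000).astype(np.float32)),q.mean(0),r["box"])
save("crop.png",a["color"][120:370,200:440],2.2)
print(R.from_rotvec(get_obs()["tool_rot"]).as_matrix().round(3))
E
```

```text
plate (array([ 519.7, -235.2]), array([168.7, 179.2]), -14.76) 0.10317215651390983
grip (array([ 519.1, -234.7]), array([62.3, 44. ]), -14.94) [ 0.51764417 -0.23239409] [0.13170961 0.14421992 0.14721308]
board ((474.88623046875, 227.7276153564453), 124.96985626220703) [0.47186866 0.22677551 0.01149708]
jar ((405.2220764160156, 12.394880294799805), 64.81449127197266) [0.44411746 0.01125044 0.06148273] [232.7, 215.2, 256.4, 242.9]
[[ 0.94   0.342 -0.   ]
 [ 0.342 -0.94  -0.   ]
 [-0.     0.    -1.   ]]
```

View pics/crop.png

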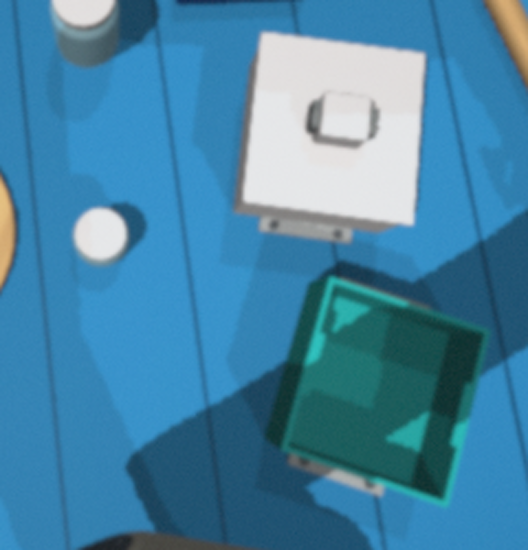

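Add to h.py:
```python
def go(x,y,z,yaw_toolx):
    o=get_obs();M=R.from_rotvec(o["tool_rot"]).as_matrix();d=M.T@(np.array([x,y,z])-o["tool_pos"])
    cur=np.degrees(np.arctan2(M[1,0],M[0,0]))
    print("shift cm",(d*100).round(2),"turn tz",round((cur-yaw_toolx+180)%360-180,2),"tilt",np.degrees(np.arccos(-M[2,2])).round(2),"tcp",o["tool_pos"].round(4),"F",o["contact_force"].round(1),"j6",o["joint_pos"][5].round(2),"w",o["gripper_width"].round(4),"t",o["time_s"])
```

```text
(no output)
```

Call:
arm_command(motion=[[[0,0,0],[0,0,8.7],1],[[0,0,0],[0,0,8.7],1],[[0,0,0],[0,0,8.7],1],[[0,0,0],[0,0,8.7],1],[[2.1,-4.2,0],[0,0,0],1],[[2.1,-4.2,0],[0,0,0],1],[[2.1,-4.2,0],[0,0,0],1],[[2.1,-4.2,0],[0,0,0],1]])

```text
time_s: 1.7
tool_pos: [0.3386, -0.4453, 0.2504]
tool_rot: [3.115, -0.405, 0.0]
contact_force: [0.5, -0.8, 0.2]
gripper_width: 0.085
finger_force: 0.0
```

Call:
arm_command(motion=[[[2.1,-4.2,0],[0,0,0],1],[[2.1,-4.2,0],[0,0,0],1],[[2.1,-4.2,0],[0,0,0],1],[[2.1,-4.2,0],[0,0,0],1],[[2.1,-4.2,0],[0,0,0],1],[[1.5,-3.5,0],[0,0,0],1],[[0,0,0],[0,0,0],1]])

```text
time_s: 2.58
tool_pos: [0.5178, -0.2384, 0.2503]
tool_rot: [-3.116, 0.4, -0.001]
contact_force: [-0.8, 0.3, -0.1]
gripper_width: 0.0853
finger_force: 0.0
```

Run:
```python
from h import *
go(.5195,-.235,.13,-14.8)
w=capture("wrist");save("w1.png",w["color"],1.2)
```

```text
Traceback (most recent call last):
  File "h.py", line 21, in go
    print("shift cm",(d*100).round(2),"turn tz",round((cur-yaw_toolx+180)%360-180,2),"tilt",np.degrees(np.arccos(-M[2,2])).round(2),"tcp",o["tool_pos"].round(4),"F",o["contact_force"].round(1),"j6",o["joint_pos"][5].round(2),"w",o["gripper_width"].round(4),"t",o["time_s"])
                                                                                                                                                                                                                                     ^^^^^^^^^^^^^^^^^^^^^^^^
AttributeError: 'float' object has no attribute 'round'
```

```bash
sed -i 's/o\["gripper_width"\].round(4)/round(o["gripper_width"],4)/' h.py
python3 - <<'E'
from h import *
go(.5195,-.235,.13,-14.8)
w=capture("wrist");save("w1.png",w["color"],1.2)
E
```

```text
shift cm [ 0.08 -0.37 12.03] turn tz 0.16 tilt 0.03 tcp [ 0.5178 -0.2384  0.2503] F [-0.8  0.3 -0.1] j6 1.39 w 0.0853 t 2.575
```

View pics/w1.png

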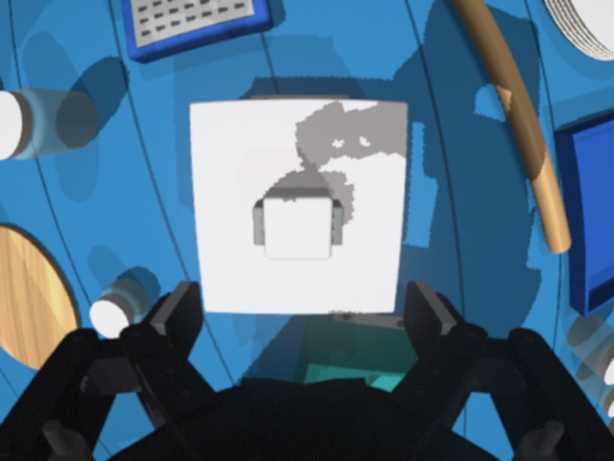

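The wrist view shows the lid square to the tool. The grip block is at (298,228) with its buttons at (258,225) and (336,225), slightly left of the finger midline at x≈307, which agrees with the −0.37 cm shift.

Call:
arm_command(motion=[[[0.1,-0.37,0],[0,0,0],1],[[0,0,3],[0,0,0],1],[[0,0,3],[0,0,0],1],[[0,0,3],[0,0,0],1],[[0,0,2],[0,0,0],1],[[0,0,1],[0,0,0],1],[[0,0,0],[0,0,0],1]])

```text
time_s: 3.5
tool_pos: [0.5178, -0.2374, 0.13]
tool_rot: [-3.115, 0.406, 0.001]
contact_force: [-0.4, 0.5, 0.0]
gripper_width: 0.0852
finger_force: 0.0
```

Call:
arm_command(motion=[[[0,0,0],[0,0,0],0.3],[[0,0,0],[0,0,0],0.3],[[0,0,0],[0,0,0],0.3],[[0,0,0],[0,0,0],0.3],[[0,0,0],[0,0,0],0.3],[[0,0,0],[0,0,0],0.3]], newtons=50)

```text
time_s: 4.25
tool_pos: [0.5193, -0.2366, 0.1321]
tool_rot: [-3.115, 0.405, -0.003]
contact_force: [-1.4, 4.8, 11.7]
gripper_width: 0.0454
finger_force: 51.4
```

Call:
arm_command(motion=[[[0,0,-1],[0,0,0],0.3],[[0,0,-1.5],[0,0,0],0.3],[[0,0,-1.5],[0,0,0],0.3],[[0,0,0],[0,0,0],0.3]])

```text
time_s: 4.75
tool_pos: [0.5192, -0.2376, 0.1721]
tool_rot: [3.114, -0.405, 0.005]
contact_force: [0.8, -0.9, -3.3]
gripper_width: 0.0455
finger_force: 52.8
```

Run:
```python
from h import *
go(.4745,.2275,.27,-14.8)
w=capture("side");save("s2.png",w["color"][90:250,180:360],3)
```

```text
shift cm [-16.19 -43.81  -9.87] turn tz -0.02 tilt 0.18 tcp [ 0.5192 -0.2376  0.1721] F [ 0.8 -0.9 -3.3] j6 1.4 w 0.0455 t 4.75
```

View pics/s2.png

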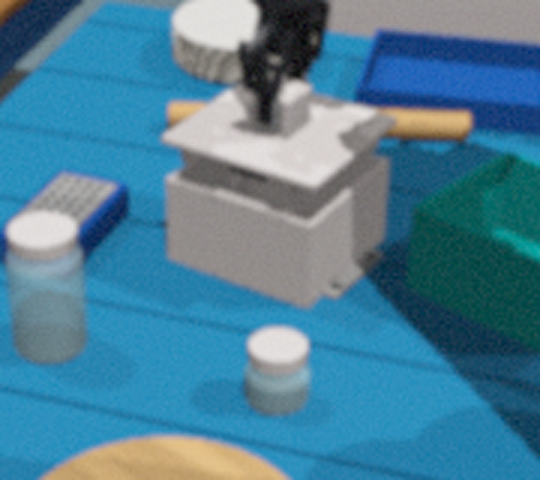

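The side crop shows the lid at (280,140) held clear and level above the tub, and the force reads its weight of 3.3 N, so it is free. Next I carry it to the board.

Call:
arm_command(motion=[[[0,0,-3.3],[0,0,0],0.3],[[0,0,-3.3],[0,0,0],0.3],[[0,0,-3.3],[0,0,0],0.3],[[-0.8,-2.2,0],[0,0,0],0.3],[[-1.5,-4,0],[0,0,0],0.3],[[-1.5,-4,0],[0,0,0],0.3],[[-1.5,-4,0],[0,0,0],0.3],[[-1.5,-4,0],[0,0,0],0.3]])

```text
time_s: 5.8
tool_pos: [0.4974, -0.0414, 0.2674]
tool_rot: [-3.115, 0.405, 0.004]
contact_force: [-0.2, 0.4, -2.9]
gripper_width: 0.0455
finger_force: 52.8
```

Call:
arm_command(motion=[[[-1.5,-4,0],[0,0,0],0.3],[[-1.5,-4,0],[0,0,0],0.3],[[-1.5,-4,0],[0,0,0],0.3],[[-1.5,-4,0],[0,0,0],0.3],[[-1.5,-4,0],[0,0,0],0.3],[[-1.4,-3.6,0],[0,0,0],0.3],[[-0.5,-2,0],[0,0,0],0.3],[[0,0,0],[0,0,0],0.3]])

```text
time_s: 6.8
tool_pos: [0.4728, 0.2288, 0.2681]
tool_rot: [3.115, -0.402, -0.002]
contact_force: [0.1, 0.4, -3.0]
gripper_width: 0.0451
finger_force: 52.8
```

Run:
```python
from h import *
go(.4745,.2275,.078,-14.8)
```

```text
shift cm [ 0.22  0.06 19.01] turn tz 0.11 tilt 0.1 tcp [0.4728 0.2288 0.2681] F [ 0.1  0.4 -3. ] j6 2.28 w 0.0451 t 6.8
```

Call:
arm_command(motion=[[[0.2,0,4],[0,0,0],0.3],[[0,0,4],[0,0,0],0.3],[[0,0,4],[0,0,0],0.3],[[0,0,3.5],[0,0,0],0.3],[[0,0,2],[0,0,0],0.3],[[0,0,1],[0,0,0],0.3],[[0,0,0.3],[0,0,0],0.3],[[0,0,0],[0,0,0],0.3]])

```text
time_s: 7.8
tool_pos: [0.4761, 0.2273, 0.0818]
tool_rot: [-3.115, 0.405, -0.001]
contact_force: [0.1, -0.1, -2.5]
gripper_width: 0.045
finger_force: 52.8
```

Call:
arm_command(motion=[[[0,0,0.2],[0,0,0],0.3],[[0,0,0.15],[0,0,0],0.3],[[0,0,0],[0,0,0],0.3]])

```text
time_s: 8.18
tool_pos: [0.4759, 0.2276, 0.0782]
tool_rot: [-3.115, 0.405, -0.001]
contact_force: [-0.5, 0.3, -0.7]
gripper_width: 0.0451
finger_force: 53.2
```

Call:
arm_command(motion=[[[0,0,0.05],[0,0,0],0.3],[[0,0,0],[0,0,0],1],[[0,0,0],[0,0,0],1],[[0,0,0],[0,0,0],1],[[0,0,0],[0,0,0],1],[[0,0,0],[0,0,0],1],[[0,0,0],[0,0,0],1]])

```text
time_s: 9.05
tool_pos: [0.4757, 0.2274, 0.0773]
tool_rot: [3.115, -0.405, -0.0]
contact_force: [-0.2, 0.5, 0.5]
gripper_width: 0.0857
finger_force: 0.0
```

Call:
arm_command(motion=[[[0,0,-3],[0,0,0],1],[[0,0,-4],[0,0,0],1],[[0,0,-4],[0,0,0],1],[[0,0,-4],[0,0,0],1],[[0,0,-2],[0,0,0],1],[[0,0,0],[0,0,0],1]])

```text
time_s: 9.8
tool_pos: [0.4764, 0.2278, 0.2487]
tool_rot: [-3.114, 0.405, -0.004]
contact_force: [0.4, 0.9, 0.6]
gripper_width: 0.0854
finger_force: 0.0
```

Run:
```python
from h import *
a=capture("top");P=pts(a)
go(.443,.012,.16,-14.8)
r=trace("jar",a)[0];print(r["score"],r["box"]);q=P[r["region"]&(P[...,2]>.056)&(P[...,2]<.068)];print("jar",rect(q),q.mean(0),len(q))
m=(P[...,2]>.046)&(P[...,2]<.056)&(abs(P[...,0]-.475)<.13)&(abs(P[...,1]-.227)<.13);print("lid",rect(P[m]),P[m].mean(0))
# tub rim
m=(P[...,2]>.088)&(P[...,2]<.102)&(abs(P[...,0]-.52)<.12)&(abs(P[...,1]+.235)<.12);m=cv2.morphologyEx(m.astype(np.uint8),cv2.MORPH_OPEN,np.ones((2,2)))>0;print("tub",rect(P[m]),m.sum())
```

```text
shift cm [ 2.34 21.67  8.72] turn tz -0.02 tilt 0.06 tcp [0.4757 0.2274 0.2474] F [-0.  0.  0.] j6 2.27 w 0.0853 t 9.85
0.83 [232.9, 217.6, 258.7, 242.5]
jar (array([444.,  12.]), array([49.8, 50.1]), -6.87) [0.44422804 0.01136621 0.05939529] 421
lid (array([475.6, 226.9]), array([167.9, 178. ]), -14.73) [0.47142833 0.20729079 0.04952168]
tub (array([ 501.5, -176.5]), array([223.3, 433.4]), 14.04) 991
```

Call:
arm_command(motion=[[[0.4,3.6,0],[0,0,0],1],[[0.4,3.7,0],[0,0,0],1],[[0.4,3.7,0],[0,0,0],1],[[0.4,3.6,0],[0,0,0],1],[[0.4,3.6,0],[0,0,0],1],[[0.4,3.5,0],[0,0,0],1],[[0,0,4],[0,0,0],1],[[0,0,4],[0,0,0],1]])

```text
time_s: 10.9
tool_pos: [0.4427, 0.0109, 0.1654]
tool_rot: [3.115, -0.407, -0.001]
contact_force: [-0.2, -0.4, -0.5]
gripper_width: 0.0854
finger_force: 0.0
```

Run:
```python
from h import *
go(.444,.012,.045,-14.8)
```

```text
shift cm [ 0.1  -0.14 12.04] turn tz -0.09 tilt 0.04 tcp [0.4427 0.0109 0.1654] F [-0.2 -0.4 -0.5] j6 1.85 w 0.0854 t 10.9
```

Call:
arm_command(motion=[[[0.1,-0.1,4],[0,0,0],1],[[0,0,4],[0,0,0],1],[[0,0,3],[0,0,0],1],[[0,0,0.9],[0,0,0],1],[[0,0,0],[0,0,0],0.4],[[0,0,0],[0,0,0],0.4],[[0,0,0],[0,0,0],0.4],[[0,0,0],[0,0,0],0.4]], newtons=25)

```text
time_s: 11.9
tool_pos: [0.4452, 0.0122, 0.0492]
tool_rot: [-3.115, 0.405, -0.003]
contact_force: [-1.5, -1.0, 8.7]
gripper_width: 0.0524
finger_force: 27.9
```

Call:
arm_command(motion=[[[0,0,0],[0,0,0],0.4],[[0,0,-1.5],[0,0,0],0.4],[[0,0,-3],[0,0,0],0.4],[[0,0,-4],[0,0,0],0.4],[[0,0,-4],[0,0,0],0.4],[[0,0,-4],[0,0,0],0.4],[[0,0,0],[0,0,0],0.4]])

```text
time_s: 12.78
tool_pos: [0.4464, 0.0123, 0.2169]
tool_rot: [-3.114, 0.405, -0.011]
contact_force: [0.2, 0.2, -3.0]
gripper_width: 0.0524
finger_force: 27.6
```

Run:
```python
from h import *
go(.5195,-.235,.05,-14.8)
```

```text
shift cm [13.28 22.07 16.73] turn tz -0.01 tilt 0.39 tcp [0.4464 0.0123 0.2169] F [ 0.2  0.2 -3. ] j6 1.85 w 0.0524 t 12.775
```

Call:
arm_command(motion=[[[1.1,1.8,0],[0,0,0],0.4],[[2.1,3.5,0],[0,0,0],0.4],[[2.2,3.7,0],[0,0,0],0.4],[[2.2,3.7,0],[0,0,0],0.4],[[2.2,3.7,0],[0,0,0],0.4],[[2.1,3.5,0],[0,0,0],0.4],[[1.4,2.2,0],[0,0,0],0.4],[[0,0,0],[0,0,0],0.4]])

```text
time_s: 13.78
tool_pos: [0.5166, -0.2365, 0.2126]
tool_rot: [-3.115, 0.408, 0.001]
contact_force: [0.0, 0.9, -3.5]
gripper_width: 0.0526
finger_force: 27.6
```

Run:
```python
from h import *
go(.5195,-.235,.056,-14.8)
w=capture("side");save("s3.png",w["color"][90:250,180:360],3)
```

```text
shift cm [ 0.25 -0.21 15.66] turn tz -0.11 tilt 0.05 tcp [ 0.5166 -0.2365  0.2126] F [ 0.   0.9 -3.5] j6 1.4 w 0.0526 t 13.775
```

View pics/s3.png

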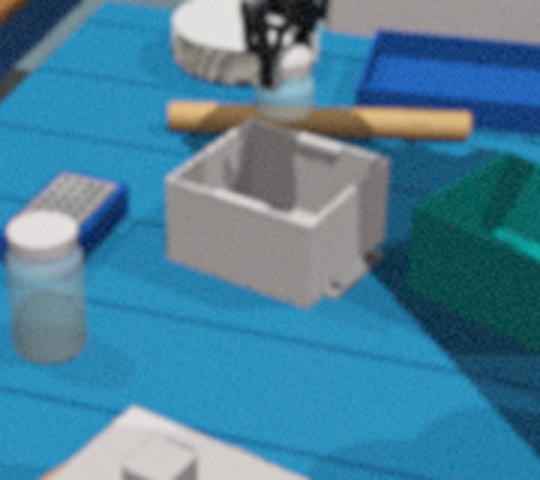

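The jar hangs upright in the jaws at (288,85) above the open tub at (275,210), and the lid lies on the board at the lower left. Lowering it now.

Call:
arm_command(motion=[[[0.2,-0.2,2],[0,0,0],0.4],[[0,0,3.5],[0,0,0],0.4],[[0,0,3.5],[0,0,0],0.4],[[0,0,3.5],[0,0,0],0.4],[[0,0,1.8],[0,0,0],0.4],[[0,0,0.8],[0,0,0],0.4],[[0,0,0],[0,0,0],0.4]])

```text
time_s: 14.7
tool_pos: [0.5193, -0.2338, 0.0626]
tool_rot: [-3.115, 0.405, -0.0]
contact_force: [0.3, -0.0, -2.4]
gripper_width: 0.0525
finger_force: 27.5
```

Call:
arm_command(motion=[[[0,0,0.2],[0,0,0],0.4],[[0,0,0.1],[0,0,0],0.4],[[0,0,0],[0,0,0],0.4]])

```text
time_s: 15.08
tool_pos: [0.5193, -0.2342, 0.0597]
tool_rot: [3.115, -0.405, 0.001]
contact_force: [0.3, 0.5, -2.2]
gripper_width: 0.0525
finger_force: 27.5
```

Call:
arm_command(motion=[[[0,0,0.2],[0,0,0],0.4],[[0,0,0.2],[0,0,0],0.4],[[0,0,0.1],[0,0,0],0.4],[[0,0,0],[0,0,0],0.4]])

```text
time_s: 15.58
tool_pos: [0.519, -0.234, 0.0543]
tool_rot: [-3.115, 0.405, 0.0]
contact_force: [-0.8, 0.1, 0.7]
gripper_width: 0.0525
finger_force: 27.8
```

Contact with the floor. Releasing and rising.

Call:
arm_command(motion=[[[0,0,0],[0,0,0],0.85],[[0,0,0],[0,0,0],0.85],[[0,0,0],[0,0,0],0.85],[[0,0,0],[0,0,0],0.85],[[0,0,0],[0,0,0],0.85],[[0,0,-2],[0,0,0],0.85],[[0,0,-3],[0,0,0],0.85],[[0,0,-4],[0,0,0],0.85]])

```text
time_s: 16.58
tool_pos: [0.5184, -0.2333, 0.1444]
tool_rot: [-3.114, 0.405, 0.003]
contact_force: [0.9, 0.8, 0.3]
gripper_width: 0.0728
finger_force: 0.0
```

Call:
arm_command(motion=[[[0,0,-5],[0,0,0],1],[[0,0,-5],[0,0,0],1],[[-2,-5,0],[0,0,0],1],[[-2,-5,0],[0,0,0],1],[[-2,-5,0],[0,0,0],1],[[-2,-5,0],[0,0,0],1],[[-2,-5,0],[0,0,0],1],[[-2,-5,0],[0,0,0],1]])

```text
time_s: 17.58
tool_pos: [0.4791, 0.0887, 0.2444]
tool_rot: [-3.115, 0.405, 0.0]
contact_force: [0.8, -0.5, 0.3]
gripper_width: 0.0849
finger_force: 0.0
```

Run:
```python
from h import *
go(.4756,.2269,.25,-14.8)
a=capture("top");P=pts(a)
r=trace("jar",a)
for k in r[:2]:
  q=P[k["region"]];print("jar",k["score"],k["box"],np.median(q,0))
m=(P[...,2]>.055)&(P[...,2]<.072)&(abs(P[...,0]-.52)<.05)&(abs(P[...,1]+.235)<.05);print(P[m].mean(0) if m.any() else 0,m.sum())
save("t4.png",a["color"][120:260,60:420],2.2)
```

```text
shift cm [ -3.87 -13.27  -0.55] turn tz -0.02 tilt 0.04 tcp [0.4791 0.0887 0.2444] F [ 0.8 -0.5  0.3] j6 2.01 w 0.0849 t 17.575
jar 0.71 [331.3, 173.2, 356.9, 202.2] [ 0.51397377 -0.22714522  0.06306167]
[ 0.51793344 -0.23259697  0.06392439] 418
```

View pics/t4.png

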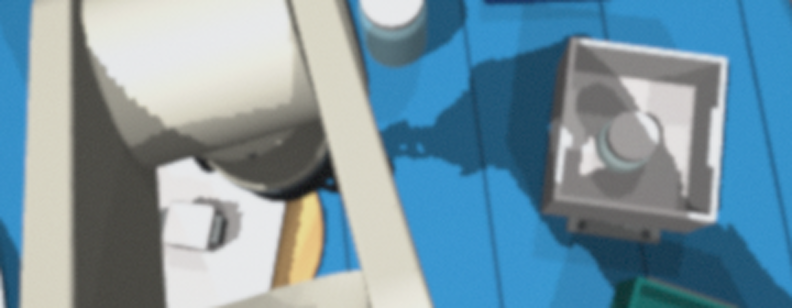

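The crop shows the jar upright in the tub at (632,140). Next I turn 90° so I can grip the lid by its plain faces.

Call:
arm_command(motion=[[[-0.5,-2.2,0],[0,0,0],1],[[-1,-4,0],[0,0,0],1],[[-1,-4,0],[0,0,0],1],[[-1,-3,0],[0,0,0],1],[[0,0,0],[0,0,-10],1],[[0,0,0],[0,0,-10],1],[[0,0,0],[0,0,-10],1],[[0,0,0],[0,0,-10],1]])

```text
time_s: 18.68
tool_pos: [0.4795, 0.223, 0.2441]
tool_rot: [-3.064, -0.693, 0.001]
contact_force: [-0.3, -0.3, -0.6]
gripper_width: 0.0852
finger_force: 0.0
```

Call:
arm_command(motion=[[[0,0,0],[0,0,-10],1],[[0,0,0],[0,0,-10],1],[[0,0,0],[0,0,-10],1],[[0,0,0],[0,0,-10],1],[[0,0,0],[0,0,-10],1],[[0,0,0],[0,0,0],1]])

```text
time_s: 19.42
tool_pos: [0.4796, 0.223, 0.2442]
tool_rot: [-2.49, -1.915, 0.001]
contact_force: [-0.2, -0.7, 0.1]
gripper_width: 0.0854
finger_force: 0.0
```

Run:
```python
from h import *
go(.4756,.2269,.079,75.2)
```

```text
shift cm [ 0.28 -0.48 16.52] turn tz -0.09 tilt 0.03 tcp [0.4796 0.223  0.2442] F [-0.2 -0.7  0.1] j6 0.69 w 0.0854 t 19.425
```

Call:
arm_command(motion=[[[0.25,-0.45,3],[0,0,0],1],[[0,0,4],[0,0,0],1],[[0,0,4],[0,0,0],1],[[0,0,3.5],[0,0,0],1],[[0,0,1.5],[0,0,0],1],[[0,0,0.4],[0,0,0],1],[[0,0,0],[0,0,0],1]])

```text
time_s: 20.3
tool_pos: [0.4766, 0.2271, 0.0811]
tool_rot: [2.49, 1.915, 0.002]
contact_force: [-0.0, 0.0, 0.6]
gripper_width: 0.0854
finger_force: 0.0
```

Call:
arm_command(motion=[[[0,0,0],[0,0,0],0.3],[[0,0,0],[0,0,0],0.3],[[0,0,0],[0,0,0],0.3],[[0,0,0],[0,0,0],0.3],[[0,0,0],[0,0,0],0.3],[[0,0,0],[0,0,0],0.3]], newtons=70)

```text
time_s: 21.05
tool_pos: [0.4765, 0.227, 0.0813]
tool_rot: [2.489, 1.916, 0.002]
contact_force: [-1.3, -0.8, 8.2]
gripper_width: 0.0431
finger_force: 71.0
```

Call:
arm_command(motion=[[[0,0,-1],[0,0,0],0.3],[[0,0,-3],[0,0,0],0.3],[[0,0,-4],[0,0,0],0.3],[[0,0,-4],[0,0,0],0.3],[[0,0,-4],[0,0,0],0.3],[[0,0,-2],[0,0,0],0.3],[[0,0,0],[0,0,0],0.3]])

```text
time_s: 21.92
tool_pos: [0.4766, 0.2271, 0.262]
tool_rot: [2.489, 1.916, 0.005]
contact_force: [0.3, -0.9, -2.8]
gripper_width: 0.0429
finger_force: 72.1
```

Run:
```python
from h import *
go(.5197,-.2352,.25,75.2)
```

```text
shift cm [-43.59  15.99   1.15] turn tz -0.02 tilt 0.18 tcp [0.4766 0.2271 0.262 ] F [ 0.3 -0.9 -2.8] j6 0.7 w 0.0429 t 21.925
```

Call:
arm_command(motion=[[[-2,0.8,0],[0,0,0],0.3],[[-4,1.5,0],[0,0,0],0.3],[[-4.5,1.6,0],[0,0,0],0.3],[[-4.5,1.6,0],[0,0,0],0.3],[[-4.5,1.6,0],[0,0,0],0.3],[[-4.5,1.6,0],[0,0,0],0.3],[[-4.5,1.6,0],[0,0,0],0.3],[[-4.5,1.6,0],[0,0,0],0.3]])

```text
time_s: 22.92
tool_pos: [0.5057, -0.124, 0.2588]
tool_rot: [-2.488, -1.915, 0.002]
contact_force: [0.9, -0.3, -2.8]
gripper_width: 0.0431
finger_force: 72.0
```

Call:
arm_command(motion=[[[-4.5,1.6,0],[0,0,0],0.3],[[-4,1.6,0],[0,0,0],0.3],[[-2,0.8,0],[0,0,0],0.3],[[0,0,0],[0,0,0],0.3],[[0,0,0],[0,0,0],0.3]])

```text
time_s: 23.55
tool_pos: [0.518, -0.2333, 0.2596]
tool_rot: [-2.488, -1.916, 0.001]
contact_force: [-0.7, 1.0, -2.6]
gripper_width: 0.0427
finger_force: 72.0
```

Run:
```python
from h import *
go(.5203,-.2352,.175,75.2)
```

```text
shift cm [-0.13  0.28  8.46] turn tz -0.01 tilt 0.1 tcp [ 0.518  -0.2333  0.2596] F [-0.7  1.  -2.6] j6 -0.17 w 0.0427 t 23.55
```

Call:
arm_command(motion=[[[-0.1,0.25,3],[0,0,0],0.3],[[0,0,3],[0,0,0],0.3],[[0,0,2.4],[0,0,0],0.3],[[0,0,0],[0,0,0],0.3],[[0,0,0],[0,0,0],0.3]])

```text
time_s: 24.18
tool_pos: [0.5212, -0.2355, 0.1772]
tool_rot: [2.488, 1.917, 0.001]
contact_force: [0.4, 0.1, -3.3]
gripper_width: 0.043
finger_force: 71.9
```

Run:
```python
from h import *
go(.5203,-.2352,.1353,75.2)
a=capture("top");P=pts(a);zc=np.median(P[(abs(P[...,0]-.52)<.06)&(abs(P[...,1]+.2)<.02)][:,2]);print(zc)
r=trace("lid",a)[0];q=P[r["region"]&(abs(P[...,2]-.143)<.012)];print(r["score"],rect(q),len(q))
s=capture("side");save("s5.png",s["color"][90:250,180:360],3)
```

```text
shift cm [ 0.   -0.1   4.19] turn tz 0.03 tilt 0.06 tcp [ 0.5212 -0.2355  0.1772] F [ 0.4  0.1 -3.3] j6 -0.17 w 0.043 t 24.175
0.510214763793827
0.64 (array([ 527.6, -205.4]), array([107.6, 178.7]), -14.64) 3240
```

View pics/s5.png

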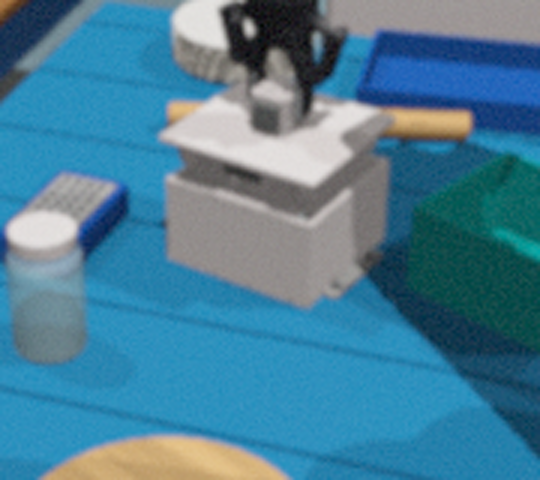

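The side crop shows the lid level and in line above the tub, its bosses at the rim around (180,175)–(385,160). Lowering onto the ramps.

Call:
arm_command(motion=[[[0,0,1],[0,0,0],0.3],[[0,0,0.6],[0,0,0],0.3],[[0,0,0.4],[0,0,0],0.3],[[0,0,0],[0,0,0],0.3]])

```text
time_s: 24.82
tool_pos: [0.5204, -0.2359, 0.1558]
tool_rot: [-2.489, -1.916, 0.001]
contact_force: [0.8, -0.9, -3.6]
gripper_width: 0.0429
finger_force: 72.1
```

Call:
arm_command(motion=[[[0,0,0.5],[0,0,0],0.3],[[0,0,0.4],[0,0,0],0.3],[[0,0,0.4],[0,0,0],0.3],[[0,0,0],[0,0,0],0.3]])

```text
time_s: 25.32
tool_pos: [0.5207, -0.236, 0.1428]
tool_rot: [-2.489, -1.917, -0.0]
contact_force: [1.1, -0.8, -4.0]
gripper_width: 0.043
finger_force: 72.1
```

Call:
arm_command(motion=[[[0,0,0.3],[0,0,0],0.3],[[0,0,0.3],[0,0,0],0.3],[[0,0,0.2],[0,0,0],0.3],[[0,0,0],[0,0,0],0.3]])

```text
time_s: 25.82
tool_pos: [0.5204, -0.2359, 0.1354]
tool_rot: [-2.489, -1.916, 0.0]
contact_force: [-2.0, 0.5, 2.4]
gripper_width: 0.0431
finger_force: 72.7
```

Call:
arm_command(motion=[[[0,0,0.2],[0,0,0],0.3],[[0,0,0.2],[0,0,0],0.3],[[0,0,0],[0,0,0],0.3]])

```text
time_s: 26.2
tool_pos: [0.5205, -0.236, 0.1352]
tool_rot: [2.489, 1.916, 0.0]
contact_force: [-16.7, 6.6, 43.6]
gripper_width: 0.0428
finger_force: 78.1
```

Call:
arm_command(motion=[[[0,0,-0.4],[0,0,0],0.3],[[0,0,-0.2],[0,0,0],0.3],[[0,0,-0.1],[0,0,0],0.3],[[0,0,0],[0,0,0],0.3]])

```text
time_s: 26.7
tool_pos: [0.5205, -0.2359, 0.1378]
tool_rot: [-2.489, -1.916, 0.001]
contact_force: [0.3, 0.3, -3.7]
gripper_width: 0.0428
finger_force: 72.1
```

Call:
arm_command(motion=[[[0,0,-0.1],[0,0,0],0.3],[[0,0,-0.05],[0,0,0],0.3],[[0,0,0],[0,0,0],0.3]])

```text
time_s: 27.08
tool_pos: [0.5203, -0.2358, 0.1386]
tool_rot: [-2.488, -1.916, 0.001]
contact_force: [3.4, -2.2, -22.9]
gripper_width: 0.0431
finger_force: 74.0
```

The catches hold against about 20 N beyond the lid's weight. I'll hold the tug a moment longer, then press the lid home again.

Call:
arm_command(motion=[[[0,0,0],[0,0,0],0.3],[[0,0,0],[0,0,0],0.3],[[0,0,0.3],[0,0,0],0.3],[[0,0,0.3],[0,0,0],0.3],[[0,0,0],[0,0,0],0.3]])

```text
time_s: 27.7
tool_pos: [0.5212, -0.2362, 0.1353]
tool_rot: [2.488, 1.916, 0.001]
contact_force: [-2.5, 0.4, 4.3]
gripper_width: 0.0428
finger_force: 78.1
```

Call:
arm_command(motion=[[[0,0,0.1],[0,0,0],0.3],[[0,0,0],[0,0,0],0.3],[[0,0,0],[0,0,0],1],[[0,0,0],[0,0,0],1],[[0,0,0],[0,0,0],1],[[0,0,0],[0,0,0],1],[[0,0,0],[0,0,0],1],[[0,0,0],[0,0,0],1]])

```text
time_s: 28.7
tool_pos: [0.5206, -0.236, 0.1327]
tool_rot: [-2.489, -1.916, 0.0]
contact_force: [-0.1, 0.5, -0.3]
gripper_width: 0.0855
finger_force: 0.0
```

Call:
arm_command(motion=[[[0,0,-2],[0,0,0],1],[[0,0,-4],[0,0,0],1],[[0,0,-4],[0,0,0],1],[[0,0,-4],[0,0,0],1],[[0,0,-4],[0,0,0],1],[[0,0,-2],[0,0,0],1],[[0,0,0],[0,0,0],1]])

```text
time_s: 29.58
tool_pos: [0.5213, -0.2363, 0.3343]
tool_rot: [2.487, 1.915, 0.002]
contact_force: [0.3, 0.3, -0.1]
gripper_width: 0.0852
finger_force: 0.0
```

Run:
```python
from h import *
go(.52,-.235,.3,75.2)
s=capture("side");save("s6.png",s["color"][90:250,180:360],3)
w=capture("top");q=lidfit(w,.094,.112);print(rect(q),np.median(q[:,2]),len(q))
```

```text
shift cm [ 0.09 -0.17  3.43] turn tz -0.02 tilt 0.18 tcp [ 0.5213 -0.2363  0.3343] F [ 0.3  0.3 -0.1] j6 -0.17 w 0.0852 t 29.575
(array([ 519.6, -235.8]), array([169.1, 178.5]), -15.0) 0.10316640021194491 5048
```

View pics/s6.png

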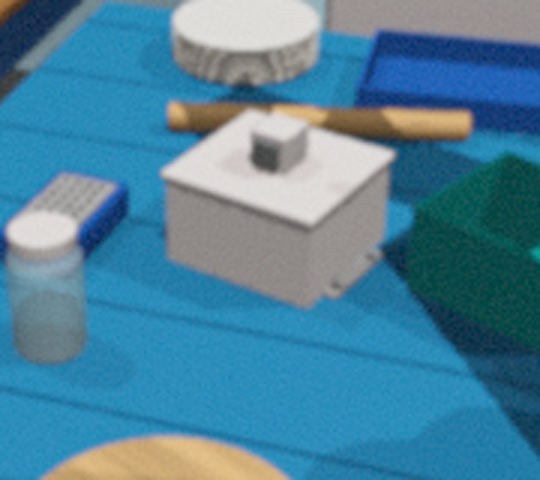

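The lid sits flush on the tub at (280,190), at the same height as at the start (median 0.1032 m), and the tall jar and grater stand where they were.

```bash
python3 -c "
from workcell import *
print(job_done())"
```

```text
the job is handed in; nothing more can be done
None
```

The squat jar stands upright in the tub and the lid is shut and caught: its catches held a tug of about 20 N beyond its weight, I pressed it home again, and the job was handed in at about 30 s of the 72 s, though no verdict came back.

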